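# Stand the round paint pots in their no-tip stands by width

### The job

Get the table ready for painting: put each of the four small round white pots with grey lids into one of the four round rimmed wooden stands, matched by width, so that the narrowest pot is in the narrowest stand and so on up to the widest pot in the widest stand. Each pot must stand upright and flat on the floor of its stand, inside the rim. Leave the two small square pots where they are, and do not tip any pot over.

Things in the scene. Friction and masses are not known exactly. Their poses are not given: they have to be found in the camera images.
- pot_a: loose round lidded paint pot, the narrowest of four: upright cylinder 28 mm in diameter, 62 mm tall, white plastic with a 12 mm high grey lid of the same diameter and a 3 mm deep groove under the lid; solid, 35 to 280 g. Origin: centre of the underside; z up. Starts upright on the table.
- pot_b: loose round lidded paint pot, the second narrowest of four: upright cylinder 40 mm in diameter, 50 mm tall, white plastic with a 12 mm high grey lid of the same diameter and a 3 mm deep groove under the lid; solid, 35 to 280 g. Origin: centre of the underside; z up. Starts upright on the table.
- pot_c: loose round lidded paint pot, the second widest of four: upright cylinder 52 mm in diameter, 64 mm tall, white plastic with a 12 mm high grey lid of the same diameter and a 3 mm deep groove under the lid; solid, 35 to 280 g. Origin: centre of the underside; z up. Starts upright on the table.
- pot_d: loose round lidded paint pot, the widest of four: upright cylinder 64 mm in diameter, 52 mm tall, white plastic with a 12 mm high grey lid of the same diameter and a 3 mm deep groove under the lid; solid, 35 to 280 g. Origin: centre of the underside; z up. Starts upright on the table.
- stand_a: fixed round dark-wood stand, the narrowest of four: 60 mm outer diameter, 10 mm tall; round flat recess 44 mm in diameter with a grey felt floor 4 mm above the table, so the rim wall is 8 mm thick and stands 6 mm above the floor. Its pot is pot_a, 16 mm narrower than the recess. Origin: centre of the underside, on the table; z up.
- stand_b: fixed round dark-wood stand, the second narrowest of four: 72 mm outer diameter, 10 mm tall; round flat recess 56 mm in diameter with a grey felt floor 4 mm above the table, so the rim wall is 8 mm thick and stands 6 mm above the floor. Its pot is pot_b, 16 mm narrower than the recess. Origin: centre of the underside, on the table; z up.
- stand_c: fixed round dark-wood stand, the second widest of four: 84 mm outer diameter, 10 mm tall; round flat recess 68 mm in diameter with a grey felt floor 4 mm above the table, so the rim wall is 8 mm thick and stands 6 mm above the floor. Its pot is pot_c, 16 mm narrower than the recess. Origin: centre of the underside, on the table; z up.
- stand_d: fixed round dark-wood stand, the widest of four: 96 mm outer diameter, 10 mm tall; round flat recess 80 mm in diameter with a grey felt floor 4 mm above the table, so the rim wall is 8 mm thick and stands 6 mm above the floor. Its pot is pot_d, 16 mm narrower than the recess. Origin: centre of the underside, on the table; z up.
- square_small: loose square lidded pot, 38 x 38 mm, 55 mm tall, same white plastic and grey lid; origin: centre of the underside; x and y along its sides. To be left alone.
- square_large: loose square lidded pot, 54 x 54 mm, 60 mm tall, same white plastic and grey lid; origin: centre of the underside; x and y along its sides. To be left alone. (Other small clutter on the table among the pots and stands is not listed: nothing of it is taller than 30 mm, and none of it touches a pot or stand at the start.)
Mind the look-alikes: they are no part of the job. Leave any red or yellow look-alike of the pot_c alone.

How it is judged:
By the outcome, as a careful person would: the job done as asked, in the order asked, and still so for the second after the job is handed in, with the robot touching nothing.
It also fails if it takes over 104 s, if anything falls off the work surface, if the arm or the gripper's body presses on something with over 40 N, if the wrist force passes 120 N, or if a joint passes its speed limit or range.

### The arm

A 6-joint arm with a two-finger parallel gripper is mounted at the origin on the work surface. World frame = base frame: x ahead of the robot, y to its left, z up, the work surface at z = 0. Lengths are in m, angles in rad, forces in N, time in s.
With the tool pointing down it reaches from about 0.425 to 0.925 m from the base axis. Payload 12.5 kg.
Tool frame: the origin (TCP) lies between the finger pads; the fingertips stand 25 mm ahead of it and the grasp point (between the pads) lies 6 mm ahead of it (tip_extent is the distance from the TCP to the fingertips, in m); z points along the fingers, y is the direction in which the jaws open and shut (so a half turn about z gives the same grasp; the last joint's range is limited). The gripper opens to 85 mm and grips with 20 to 120 N. Pads are 22 mm wide; open, the fingers measure 114 mm over their backs; the gripper's body (76 mm by 85 mm) begins 54 mm behind the grasp point. The pads swing forward as they close: fully open they stand 13 mm farther back than shut.
Start: joints at [-1.216, 0.491, 1.559, -0, 1.092, -0.106], TCP at [0.278, -0.56, 0.256] pointing down, gripper open.
Joint ranges: [-3.1, 3.1], [-0.84, 2.19], [0.05, 2.79], [-1.13, 4.28], [0.06, 2.93], [-2.69, 2.69]. Speed limits (rad/s): [2.22, 2.22, 2.79, 3.14, 3.14, 3.14].

### API

Orientations are given as a rotation vector (axis times angle).
In Python, from cell import move_pose, move_straight, goto_joints, open_jaws, gripper_close, sleep, solve_ik, grab_frame, camera_info, MotionError, sign_off, spot_in, pinpoint, read_time_s, read_joint_pos, read_qd, read_joint_torque, read_ee_pos, read_orientation, read_wrist_force, read_moment, read_grip_width, tip_extent gives the robot as it stands. The module is installed in compiled form; this text tells all that it offers. Calls block until the motion is done:
- move_pose(position, orientation): joint-space move of the TCP to a pose.
- move_straight(position, max_speed=0.15, rot=None, guard=None): straight line of the TCP; rot=None keeps the orientation; max_speed is the mean speed in m/s. With guard (N) it stops when the force on the tool has changed by that much, and returns True; else False.
- goto_joints(angles): joint-space move.
- open_jaws() and gripper_close(strength=None): open the fingers fully, or close them until they stop; strength is the grip in N (None keeps the last).
- sleep(seconds).
- solve_ik(position, orientation): joint angles nearest the present ones, or None.
- grab_frame(name): name is "side" or "top" or "wrist"; returns (picture, depth): 384x512x3 uint8, red, green, blue; 384x512 float32, m along the optical axis (not along the pixel's ray), 0 where there is no reading.
- camera_info(name): a dict with "intrinsics" (3x3 intrinsics, pixels), "pose" (4x4, takes a point from camera to world coordinates). Camera axes: x right, y down, z forward; pixel columns grow to the right and rows downward; lengths in m; the calibration is good to about 2 mm. A picture is of the moment at which its call begins: read the wrist's pose just before it. camera_info takes no time and is no camera call; for the wrist camera it gives the pose at the moment of the call.
A pose or a line that the arm cannot do raises MotionError and nothing moves.
- sign_off(): hands the job in, once; it reports no verdict.
Trained networks look in the newest picture that a camera, given by its name, has taken for a name from the list of things; names that differ only in an ending like _2 or _b are one class to them, and where a whole thing is asked for, a point or a joint stands for the part that bears it (a point fixed in the world has none). Each returns a list of dicts, best first, with "score" (0 to 1); they miss things now and then, are a little off and sometimes report something else, mostly with a low value. They report only what shows in the picture. A call takes as long as a camera call. They do not tell look-alikes from the thing itself.
- spot_in(label, camera): "at" ([column, row] in pixels, amid what is visible of it).
- pinpoint(label, camera): "at" ([column, row] in pixels: a listed point, or the origin of a listed thing).
Readings, each from a call of its own:
- read_time_s(): time.
- read_joint_pos(): joint angles.
- read_qd(): joint speeds.
- read_joint_torque(): joint torques, N m.
- read_ee_pos(): TCP position.
- read_orientation(): TCP orientation.
- read_wrist_force(): force on the tool from outside, world axes, zero at the start.
- read_moment(): the same for the moment, N m.
- read_grip_width(): finger opening in m.
Only numpy, scipy, OpenCV 4.12 (cv2) and the standard library are available. Lean on these libraries where they do the work, as an engineer would, in place of code of your own. Each camera call takes 0.05 s, during which the arm holds its last target. There are 200 camera calls.

## Working session

There is one attempt and no reset: what is moved stays moved. The work goes in short steps, each a Python script; the robot and the scene stay as the last script left them, time stands still between calls to the robot, and variables do not carry over. Pictures are saved under pics/ and viewed, about 12 in all and at most 16, crops included, and the job is handed in when it is done.

```bash
mkdir -p pics && python3 - <<'E'
from cell import *
import cv2,numpy as np
for n in ("top","side"):
    p,d=grab_frame(n); np.savez(f"pics/{n}0.npz",p=p,d=d)
    cv2.imwrite(f"pics/{n}0.png",cv2.resize(p[:,:,::-1],(800,600),interpolation=cv2.INTER_CUBIC))
    c=camera_info(n); print(n,np.round(c["intrinsics"],1).tolist(),np.round(c["pose"],3).tolist())
print(read_time_s(),read_orientation(),tip_extent() if callable(tip_extent) else tip_extent)
E
```

```text
top [[347.2, 0.0, 260.4], [0.0, 347.2, 193.8], [0.0, 0.0, 1.0]] [[0.001, -0.981, 0.194, 0.377], [-1.0, -0.004, -0.017, 0.001], [0.017, -0.194, -0.981, 1.019], [0.0, 0.0, 0.0, 1.0]]
side [[401.9, 0.0, 259.7], [0.0, 401.9, 196.1], [0.0, 0.0, 1.0]] [[-0.871, -0.249, 0.423, 0.078], [-0.491, 0.468, -0.735, 0.825], [-0.015, -0.848, -0.53, 0.647], [0.0, 0.0, 0.0, 1.0]]
0.1 [-3.05763541e+00 -7.17248425e-01  2.06435257e-04] 0.025
```

View pics/top0.png

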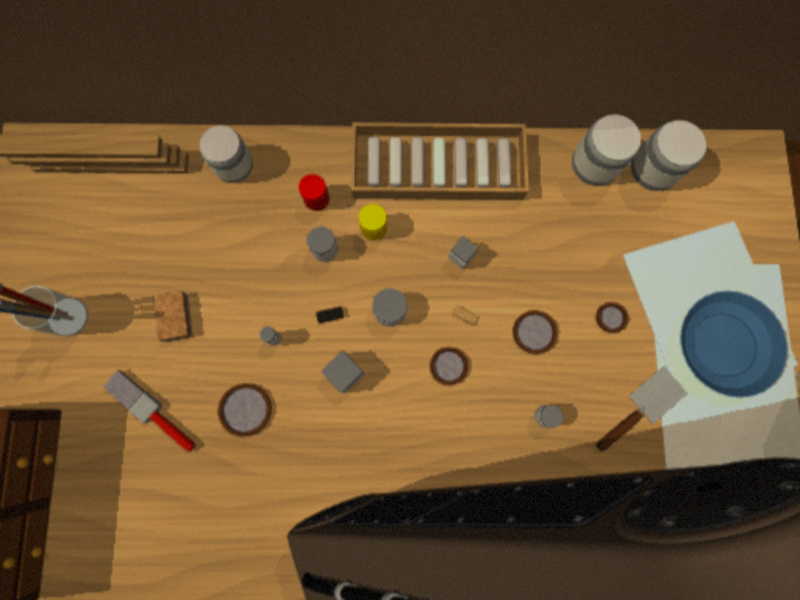

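View pics/side0.png

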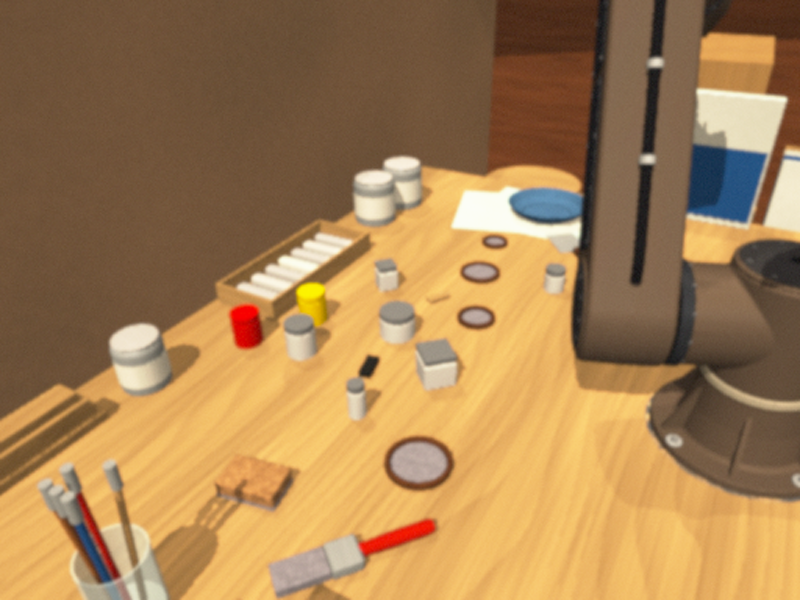

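The top view shows (800-px scale) the pots a (269,336), b (548,415), c (322,243) and d (390,307). The stands are a (612,317), b (449,365), c (535,331) and d (245,410). The red (313,191) and yellow (373,221) look-alikes and the squares (463,251), (343,371) stay. The side view agrees with this.

```bash
cat > h.py <<'E'
from cell import *
import cv2,numpy as np
from scipy.spatial.transform import Rotation as R
def cloud(d,c):
    K,T=c["intrinsics"],c["pose"]; v,u=np.indices(d.shape)
    P=np.stack([(u-K[0,2])*d/K[0,0],(v-K[1,2])*d/K[1,1],d],-1)
    return P@T[:3,:3].T+T[:3,3]
def ray(uv,z,c):   # pixel -> world point on plane z
    K,T=c["intrinsics"],c["pose"]
    r=T[:3,:3]@np.linalg.solve(K,[uv[0],uv[1],1]); t=T[:3,3]
    return (t+r*(z-t[2])/r[2])[:2]
def down(a): return (R.from_euler("z",a)*R.from_euler("x",np.pi)).as_rotvec()
H=dict(a=.062,b=.050,c=.064,d=.052); W=dict(a=.028,b=.040,c=.052,d=.064)
E
python3 - <<'E'
from h import *
z=np.load("pics/top0.npz");p,d=z["p"],z["d"];c=camera_info("top");P=cloud(d,c)
flat=P[(d>0)&(abs(P[...,2])<.01)][:,2];print("table z",np.median(flat),flat.std())
s=.64
for n,uv in dict(a=(269,334),b=(545,414),c=(321,240),d=(390,305),yel=(373,218),red=(313,188),sqL=(343,371),sqS=(463,250)).items():
    u,v=np.array(uv)*s; h=P[int(v),int(u),2]
    m=(abs(P[...,2]-h)<.007).astype(np.uint8)
    _,L=cv2.connectedComponents(m); m=L==L[int(v),int(u)]
    vv,uu=np.nonzero(m); q=P[m]
    print(n,"h%.3f"%h,"npx",m.sum(),"diam %.3f"%(2*np.sqrt(m.sum()/np.pi)*d[m].mean()/347.2),"xy",np.round(ray((uu.mean(),vv.mean()),H.get(n,h),c),4))
for n,uv in dict(a=(612,317),b=(449,365),c=(535,331),d=(245,410)).items():
    u,v=(np.array(uv)*s).astype(int)
    hsv=cv2.cvtColor(p,cv2.COLOR_RGB2HSV); 
    m=((hsv[...,1]<110)&(hsv[...,2]<190)).astype(np.uint8)
    _,L=cv2.connectedComponents(m,connectivity=4); mm=L==L[v,u]; vv,uu=np.nonzero(mm)
    print("stand",n,hsv[v,u],mm.sum(),"diam %.3f"%(2*np.sqrt(mm.sum()/np.pi)*d[mm].mean()/347.2),np.round(ray((uu.mean(),vv.mean()),.004,c),4), "h%.3f"%P[v,u,2])
g=(P[...,2]>.006)
cv2.imwrite("pics/g.png",cv2.resize((np.clip(P[...,2]*3000,0,255)*(d>0)).astype(np.uint8),(800,600)))
for lab in("pot_a","stand_a"):
    print(lab,[(np.round(np.array(r["at"])/s).tolist(),round(r["score"],2)) for r in (grab_frame("top"),spot_in(lab,"top"))[1]])
E
```

```text
table z 4.581223642552423e-06 0.0023014875484795587
a h0.064 npx 79 diam 0.028 xy [0.5101 0.2327]
b h0.051 npx 172 diam 0.041 xy [ 0.3679 -0.2694]
c h0.065 npx 249 diam 0.051 xy [0.684  0.1434]
d h0.051 npx 391 diam 0.063 xy [0.5651 0.0164]
yel h0.064 npx 243 diam 0.051 xy [0.7284 0.0491]
red h0.062 npx 245 diam 0.052 xy [0.7881 0.1626]
sqL h0.059 npx 386 diam 0.061 xy [0.4452 0.0994]
sqS h0.054 npx 168 diam 0.042 xy [ 0.6707 -0.121 ]
stand a [ 13  39 123] 162 diam 0.042 [ 0.5517 -0.4075] h0.005
stand b [ 12  40 129] 290 diam 0.056 [ 0.4584 -0.094 ] h0.005
stand c [ 13  34 121] 407 diam 0.067 [ 0.5233 -0.2582] h0.001
stand d [ 11  39 123] 632 diam 0.080 [0.378  0.2808] h0.004
pot_a [([390.0, 306.0], 0.91), ([372.0, 219.0], 0.87), ([316.0, 188.0], 0.83), ([548.0, 419.0], 0.68), ([319.0, 241.0], 0.58), ([268.0, 335.0], 0.49)]
stand_a [([244.0, 407.0], 0.93), ([449.0, 364.0], 0.91), ([612.0, 313.0], 0.8), ([533.0, 332.0], 0.77)]
```

View pics/g.png

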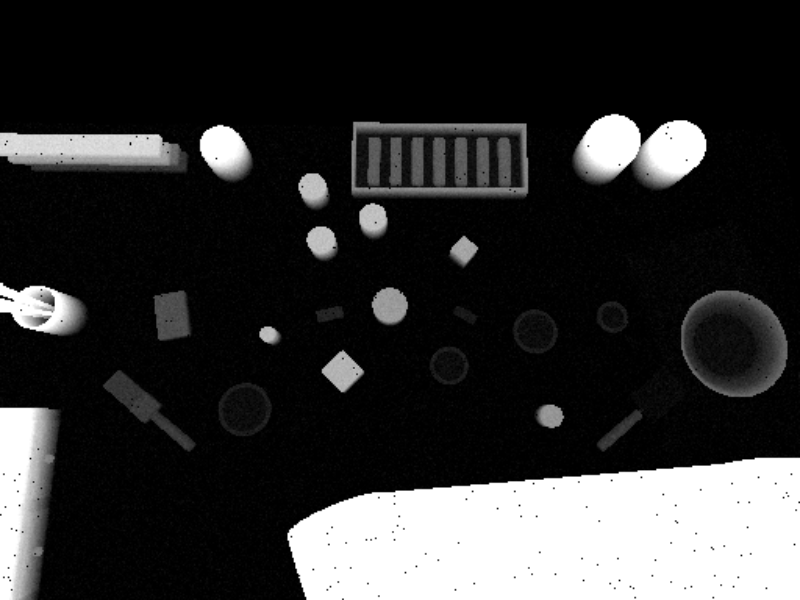

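```bash
cat >> h.py <<'E'
POT=dict(a=(.5101,.2327),b=(.3679,-.2694),c=(.684,.1434),d=(.5651,.0164))
STD=dict(a=(.5517,-.4075),b=(.4584,-.094),c=(.5233,-.2582),d=(.378,.2808))
m0=R.from_rotvec([-3.05763541,-.717248425,.000206]).as_matrix(); C0=np.arctan2(m0[1,0],m0[0,0])-np.arctan2(-.56,.278)
def yaw(xy): return np.arctan2(xy[1],xy[0])+C0
def above(xy,z): move_pose([*xy,z],down(yaw(xy)))
E
python3 - <<'E'
from h import *
t=read_time_s(); above(POT["a"],.22); print("move s",read_time_s()-t,np.round(read_joint_pos(),2),np.round(read_ee_pos(),4))
c=camera_info("wrist");p,d=grab_frame("wrist");P=cloud(d,c);np.savez("pics/w.npz",p=p,d=d)
cv2.imwrite("pics/w1.png",p[:,:,::-1]); print(np.round(c["pose"],3).tolist())
m=((abs(P[...,2]-.062)<.006)&(np.hypot(P[...,0]-POT["a"][0],P[...,1]-POT["a"][1])<.03)&(d>0));vv,uu=np.nonzero(m)
print(m.sum(),ray((uu.mean(),vv.mean()),.062,c),(uu.min(),uu.max(),vv.min(),vv.max()))
E
```

```text
move s 2.9083 [ 0.31  0.44  1.76 -0.    0.94 -0.12] [0.5104 0.2321 0.22  ]
[[0.91, 0.398, 0.112, 0.483], [0.414, -0.876, -0.249, 0.296], [-0.001, 0.273, -0.962, 0.337], [0.0, 0.0, 0.0, 1.0]]
655 [0.51177323 0.23282954] (np.int64(241), np.int64(270), np.int64(164), np.int64(192))
```

View pics/w1.png

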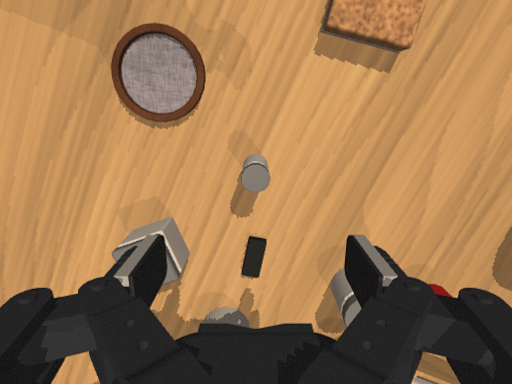

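The wrist view shows pot_a at (256,175). It agrees with the top view to 2 mm, and the surroundings are clear. I'm doing pot a now.

```bash
cat >> h.py <<'E'
ZG=dict(a=.036,b=.033,c=.034,d=.028)
def refine(n,xy):
    c=camera_info("wrist");p,d=grab_frame("wrist");P=cloud(d,c)
    m=(abs(P[...,2]-H[n])<.006)&(np.hypot(P[...,0]-xy[0],P[...,1]-xy[1])<W[n]/2+.012)&(d>0);vv,uu=np.nonzero(m)
    w=ray((uu.mean(),vv.mean()),H[n],c); off=w-xy
    print(n,"wrist-top",np.round(off,4),"npx",m.sum())
    return (w+xy)/2 if np.hypot(*off)<.008 else np.array(xy)
def pick(n):
    xy=np.array(POT[n]); 
    if np.hypot(*(read_ee_pos()[:2]-xy))>.02: above(xy,.22)
    xy=refine(n,xy); rot=down(yaw(xy))
    move_straight([*xy,.11],.2,rot=rot)
    if move_straight([*xy,ZG[n]],.1,guard=15): print("CONTACT at",read_ee_pos())
    gripper_close(50); print("grip",read_grip_width(),read_ee_pos(),read_time_s())
    move_straight([*xy,.2],.2); print("lifted",read_grip_width(),"F",np.round(read_wrist_force(),1))
def place(n):
    xy=np.array(STD[n]); above(xy,.2)
    print("hold",read_grip_width())
    move_straight([*xy,ZG[n]+.016],.15)
    print("touch",move_straight([*xy,ZG[n]+.002],.03,guard=5),read_ee_pos(),read_wrist_force())
    open_jaws(); move_straight([*xy,.2],.2); print("t",read_time_s())
def snap(cam,f,s=(800,600)): cv2.imwrite(f,cv2.resize(grab_frame(cam)[0][:,:,::-1],s))
E
python3 - <<'E'
from h import *
pick("a"); above(STD["a"],.2); snap("wrist","pics/w2.png",(512,384)); print(read_time_s())
E
```

```text
a wrist-top [0.0016 0.0002] npx 655
grip 0.026970813783519558 [0.51097739 0.2327961  0.03635534] 5.4667
lifted 0.02699435826990252 F [ 0.2 -0.2  0.1]
8.775
```

View pics/w2.png

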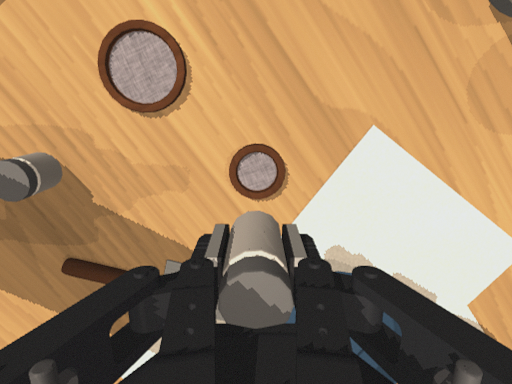

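Pot a is held upright, and its stand shows clear at (257,171). I'll cross-check the stand's position from this view, then place.

```bash
python3 - <<'E'
from h import *
w=ray((257.5,171.5),.004,camera_info("wrist"));print("stand a wrist",w,"top",STD["a"])
place("a"); snap("wrist","pics/w3.png",(512,384)); print(read_time_s())
E
```

```text
stand a wrist [ 0.55392405 -0.40937508] top (0.5517, -0.4075)
hold 0.027105239194444117
touch True [ 0.55179871 -0.40755269  0.04037374] [-0.18898114  0.6614939   5.93282609]
t 12.1333
12.1833
```

View pics/w3.png

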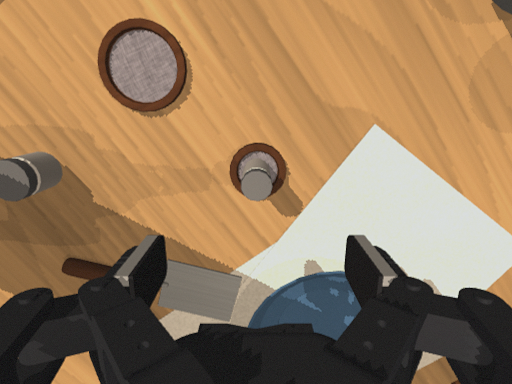

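Pot a stands upright inside its stand at (257,172), and contact came at exactly floor height. Next are b and c.

```bash
python3 - <<'E'
from h import *
ims=[]
for n in "bc":
    pick(n)
    if read_grip_width()<W[n]-.006: print("BAD GRIP",n); break
    place(n); ims.append(grab_frame("wrist")[0][:,:,::-1])
cv2.imwrite("pics/w4.png",cv2.resize(np.hstack(ims),(400*len(ims),300)))
E
```

```text
b wrist-top [ 0.0014 -0.0019] npx 1245
grip 0.038964247471589705 [ 0.3687143  -0.27043422  0.03349951] 15.2583
lifted 0.03885200927843785 F [-0.4 -1.1 -1.4]
hold 0.03888215537746714
touch True [ 0.45862561 -0.09402884  0.03711074] [0.55644636 0.5099162  1.24497694]
t 20.125
c wrist-top [0.0022 0.0001] npx 2292
grip 0.050883183542833374 [0.68538344 0.14348672 0.03486262] 23.4917
lifted 0.05107077612851133 F [ 0.1 -0.5 -2.3]
hold 0.05097471820905308
touch True [ 0.52342513 -0.25830095  0.03881031] [0.130542   0.52654395 7.08909489]
t 29.0333
```

View pics/w4.png

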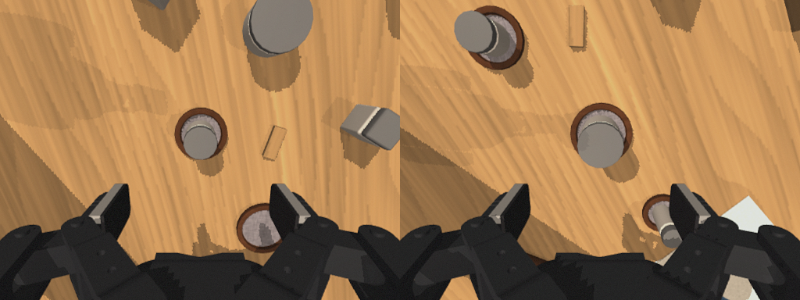

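Pots b (200,135) and c (602,135) are both upright inside their stands. Now pot d.

```bash
python3 - <<'E'
from h import *
pick("d")
if read_grip_width()>.058: place("d")
ims=[grab_frame("wrist")[0]]; goto_joints([-1.216,.491,1.559,0,1.092,-.106]); sleep(.5)
p,d=grab_frame("top"); ims.append(p)
cv2.imwrite("pics/w5.png",cv2.resize(np.hstack(ims)[:,:,::-1],(800,300)))
c=camera_info("top");P=cloud(d,c)
for n in "abcd":
    r=np.hypot(P[...,0]-STD[n][0],P[...,1]-STD[n][1])
    m=(d>0)&(r<W[n]/2+.012)&(abs(P[...,2]-H[n]-.004)<.006);vv,uu=np.nonzero(m)
    q=P[m]; A=np.c_[q[:,:2]-q[:,:2].mean(0),np.ones(len(q))]
    s=np.linalg.lstsq(A,q[:,2],rcond=None)[0]
    print(n,"offset mm",np.round(1000*(ray((uu.mean(),vv.mean()),H[n]+.004,c)-STD[n]),1),"top z-floor-H mm",round(1000*(s[2]-H[n]-.004),1),"tilt",np.round(s[:2],3))
for n,xy,h in(("sqL",(.4452,.0994),.06),("sqS",(.6707,-.121),.055),("yel",(.7284,.0491),.064),("red",(.7881,.1626),.064)):
    m=(d>0)&(np.hypot(P[...,0]-xy[0],P[...,1]-xy[1])<.045)&(abs(P[...,2]-h)<.007);vv,uu=np.nonzero(m)
    print(n,"moved mm",np.round(1000*(ray((uu.mean(),vv.mean()),h,c)-xy),1))
print(read_time_s())
E
```

```text
d wrist-top [0.0019 0.    ] npx 3228
grip 0.06295667544533884 [0.56627859 0.01642214 0.02887044] 32.2083
lifted 0.06328659473925966 F [ 1.5 -0.  -3.1]
hold 0.06270224720877465
touch True [0.37820158 0.28092757 0.0325031 ] [0.59104368 0.4588789  2.27356586]
t 37.4
a offset mm [-1.   3.1] top z-floor-H mm -0.8 tilt [ 0.059 -0.066]
b offset mm [-0.2 -0. ] top z-floor-H mm -0.7 tilt [ 0.012 -0.005]
c offset mm [-0.8  1.6] top z-floor-H mm -0.7 tilt [ 0.003 -0.002]
d offset mm [ 1.  -0.7] top z-floor-H mm -0.2 tilt [0.003 0.008]
sqL moved mm [-0.1 -0.3]
sqS moved mm [-0.2  0.2]
yel moved mm [-0.1 -0.1]
red moved mm [-0.3 -0. ]
40.975
```

View pics/w5.png

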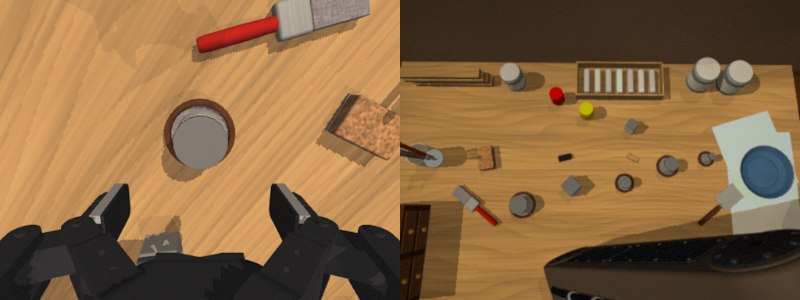

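```bash
python3 -c "
from cell import *
sign_off()"
```

```text
the job is handed in; nothing more can be done
```

All four round pots are in their matching stands, narrowest to widest, and the job is handed in. The clock read 41 s at the last check, against the 104 s limit.

- **Centring:** in the final top picture each pot sits within about 3 mm of its stand's centre; the tolerance is 8 mm.
- **Upright and flat:** lid heights match "standing on the felt floor" to within 1 mm. The tilt reads about 0.01 or less for b, c and d. Pot a reads about 0.09. I put that down to noise, because its lid covers only about 80 pixels. Sitting on the rim would read about 0.2 and raise the lid, which the height check rules out.
- **Left alone:** the two square pots and the red and yellow look-alikes moved by no more than 0.3 mm, which is measurement noise.
- **Disagreements:** the wrist and top cameras differed by 2–3 mm on the same objects, within the calibration tolerance.

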